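# Take the pinned sample carrier out of the display case and put it on the counter scale

## Task

Press the display case's release button so that its sprung clear lid pops up, then steady the lid and ease it back against its open stop without slamming it. Pull up the T-handled index plunger and twist it so that it stays up by itself, then slide the sample carrier clear of the bridge, lift it out and set it down gently on the scale, flat and wholly on the steel pan. Leave the lid open and the plunger up, let go, and do not disturb the other things on the counter.

Things in the scene. Friction and masses are not known exactly. Their poses are not given: they have to be found in the camera images.
- case: Display case fixed to the counter, 250 x 250 mm grey slab 12 mm thick; origin at the centre of its underside; z up, -x is its front (button side), +x its back (lid hinge side), +y the side with the plunger bridge. Shut, its clear hood lid with grey edges (145 x 240 mm, top 96 mm above the counter) covers case x from -45 to +100 mm.
- bridge (a point): Centre of the top of the aluminium bridge that holds the plunger, 34 mm above the counter, at case x 15, y 85 mm: 90 mm along x, 30 mm along y, underside 24 mm above the counter. A slotted steel collar on it (28 x 32 mm) rises to 48 mm.
- release_top (a point): Centre of the top of the round grey release button, 32 mm across, on the case's front deck 55 mm in front of the lid, about 54 mm above the counter. Pressed straight down it moves 8 mm (5 N at the bottom); the catch lets the lid go at about 7 mm. It springs back.
- lid (a joint): Lid angle in rad: 0 shut and latched, 1.7 at its open stop (just past upright, nothing left above the case). Released, it pops up by itself to about 0.9 to 1.1; from there it must be guided. The hinge is stiff enough (about 0.06 N m) that the lid stays where it is left, also at the stop.
- lid_hinge (a point): Middle of the hinge line (along case y), at case x +100 mm, 30 mm above the counter.
- lid_edge (a point): Middle of the lid's lower front edge (240 mm long along case y), moving with the lid: 145 mm before and 16 mm below the hinge when shut. Pushing it from the front towards the back opens the lid further. The lid is a hood: its front wall goes 82 mm from this edge to the lid's top panel, its axes turn with the lid.
- tee_grip (a point): Centre of the plunger's black T handle: a bar 60 mm long, 14 mm thick and 20 mm high, along this frame's x axis (its length lies along case x while the plunger is down), 68 mm above the counter when down. Turns with the handle.
- plunger (a joint): Lift of the index plunger in m: 0 down (its nose, 9 mm thick, stands in the hole of the carrier's tongue), up to 0.018. Spring 4 N at the bottom, 7 N at the top. It cannot turn while down; lifted over 0.013 it can be twisted either way and, let down, its cross pin rests on the collar at about 0.012, clear of the carrier.
- tee (a joint): Twist of the T handle in rad about the vertical, 0 with the bar along case x, positive anticlockwise from above, limits -1.5 and 1.5; over about 0.5 either way the plunger stays up, best about 1.1.
- carrier: Sample carrier, 0.2 to 0.35 kg: aluminium plate 80 mm (x) by 110 mm (y), 8 mm thick, with four low sample dishes (6 mm) and a tongue 44 mm wide on to y = +95 mm (pin hole at y = +80). Origin: centre of the plate's underside. It starts on the case slab (12 mm up), axes as the case's, at case x 15, y 5 mm, tongue under the bridge: slide it 35 to 50 mm along -y before lifting.
- carrier_handle (a point): Centre of the carrier's dark arch handle: bar 80 mm long along carrier y, 12 mm thick, 16 mm high, 45 mm above the carrier's underside, open beneath between its two end legs.
- carrier_corner0 (a point): Underside corner at carrier x -40, y -55 mm.
- carrier_corner1 (a point): Underside corner at carrier x +40, y -55 mm.
- carrier_corner2 (a point): Corner of the carrier's outline rectangle at x -40, y +95 mm (beside the tongue's end).
- carrier_corner3 (a point): Corner of the carrier's outline rectangle at x +40, y +95 mm (beside the tongue's end).
- scale: White counter scale fixed to the counter, 230 x 235 mm, 34 mm high; origin at the centre of its underside, -x its front with the dark display.
- pan (a point): Centre of the top of the scale's raised steel pan, 180 mm (x) by 210 mm (y), 40 mm above the counter; axes as the scale's.
- jar: Bystander: small jar, 34 mm across, 42 mm high, standing in the back corner of the case away from the plunger, at case x 78, y -88 mm; origin under its centre.
- spray: Bystander: white bottle 40 mm across, 130 mm tall, between case and scale; origin under its centre.
- clam_a: Bystander: clear clamshell box 85 x 85 x 54 mm behind the scale; origin under its centre.
- scanner: Bystander: black hand scanner lying at the left side, about 205 x 65 x 42 mm, length along its x; origin under its middle.
- calculator: Bystander: calculator 150 x 90 x 16 mm lying at the right side; origin under its centre.
- coin_dish: Bystander: black coin dish, 90 mm across, 20 mm high, in front of the case; origin under its centre.
- tube: Bystander: white tube with black cap, 110 mm long along its x, 27 mm thick, lying in front of the scale; origin under its middle.

How it is judged (in metres and radians):
On the way, in this order (a step that is already met when the one before it is completed fails the run):
1. the lid, released by the button, has popped up (value of joint lid above 0.45 rad), for 0.1 s.
2. the lid has been eased to its open stop and is still (value of joint lid above 1.55 rad and velocity of joint lid between -0.15 and 0.15 rad/s), for 0.3 s.
3. the plunger stays up by itself, fingers off it (value of joint plunger above 0.009 m and contact force between the fingers and case below 0.05 N and (value of joint tee above 0.4 rad or value of joint tee below -0.4 rad)), for 0.3 s.
4. the carrier has been lifted out of the case (z of carrier in the frame of case above 0.05 m), for 0.1 s.
At the end, for the whole second after the job is handed in: The carrier rests flat and still on the pan, its whole outline within the pan (3 mm overhang allowed), released; the lid is still open past 1.5 rad and the plunger still latched up (over 9 mm) (x of carrier_corner0 in the frame of pan between -0.093 and 0.093 m and y of carrier_corner0 in the frame of pan between -0.108 and 0.108 m and z of carrier_corner0 in the frame of pan between -0.004 and 0.004 m and x of carrier_corner1 in the frame of pan between -0.093 and 0.093 m and y of carrier_corner1 in the frame of pan between -0.108 and 0.108 m and z of carrier_corner1 in the frame of pan between -0.004 and 0.004 m and x of carrier_corner2 in the frame of pan between -0.093 and 0.093 m and y of carrier_corner2 in the frame of pan between -0.108 and 0.108 m and z of carrier_corner2 in the frame of pan between -0.004 and 0.004 m and x of carrier_corner3 in the frame of pan between -0.093 and 0.093 m and y of carrier_corner3 in the frame of pan between -0.108 and 0.108 m and z of carrier_corner3 in the frame of pan between -0.004 and 0.004 m and linear speed of carrier below 0.02 m/s and value of joint lid above 1.5 rad and value of joint plunger above 0.009 m and contact force between the fingers and carrier below 0.05 N); the robot touches nothing.
It fails at once if a bystander was moved by more than 30 mm (distance of any of jar, spray, clam_a, scanner, calculator, coin_dish, tube from where it was at the start of the episode above 0.03 m).
It fails at once if the lid was slammed into its open stop (over 2 rad/s in its last 0.15 rad) (value of joint lid above 1.55 rad and velocity of joint lid above 2 rad/s).
It fails at once if the carrier was let go in mid-air over 15 mm above the pan's height (height (world z) of carrier above 0.055 m and contact force between the fingers and carrier below 0.05 N).
It fails at once if the carrier was tipped over 40 degrees (angle between carrier's own z axis and vertical above 0.7 rad).
It also fails if it takes over 69 s, if anything falls off the work surface, if the arm or the gripper's body presses on something with over 40 N, if the wrist force passes 120 N, or if a joint passes its speed limit or range.

## Robot

A 6-joint arm with a two-finger parallel gripper is mounted at the origin on the work surface. World frame = base frame: x ahead of the robot, y to its left, z up, the work surface at z = 0. Lengths are in mm, angles in rad, forces in N, time in s.
With the tool pointing down it reaches from about 275 to 750 mm from the base axis. Payload 10.2 kg.
Tool frame: the origin (TCP) lies midway between the tips of the shut fingers; the grasp point (between the pads) lies 19 mm behind it; z points along the fingers, y is the direction in which the jaws open and shut (so a half turn about z gives the same grasp; the last joint's range is limited). The gripper opens to 85 mm and grips with 20 to 120 N. Pads are 22 mm wide; open, the fingers measure 114 mm over their backs; the gripper's body (76 mm by 85 mm) begins 54 mm behind the grasp point. The pads swing forward as they close: fully open they stand 13 mm farther back than shut.
Start: joints at [1.085, 0.313, 1.498, -0, 1.331, -0.223], TCP at [136.4, 506.977, 231.294] pointing down, gripper open.
Joint ranges: [-2.94, 2.94], [-0.97, 2.17], [0.19, 2.56], [-1.23, 4.37], [0.02, 3.11], [-2.88, 2.88]. Speed limits (rad/s): [2.39, 2.39, 3.01, 3.14, 3.14, 3.14].

## Interface

Orientations are given as a unit quaternion [w, x, y, z].
In Python, from rig import sense, optics, ctrl gives the robot as it stands.
- The arm moves only by the tool play_rows, never from a script. Its argument "plan" is a list of rows, each a list of 7 numbers: the shift along the world's x, y, z in mm, then the turn, a rotation vector about the world's x, y, z in rad, then the opening, from -1 (shut) to 1 (fully open), so that 0 is half open. A call has 1 to 5 rows; each row shifts and turns the pose as measured when the row begins; what a row does not reach is not made up. A row lasts 1/12 s, in which the tool goes at most 41.7 mm and 7.16 degrees, less where a joint would pass 70% of its speed; a pose out of reach is approached as far as the arm can. A call is refused whole if a number of a shift passes 41.7 or a number of a turn 0.125, either way. A call with a gripper value outside its range is refused whole. The fingers move at their own pace and stop on an object; "grip_force" is the grip in N (left out, the last holds). Time passes only in rows, so rows that do not move let the fingers close. It gives the time, the measured TCP pose, the force and the opening at its end, in the units of the state.
- sense(): the state, without advancing time (a new reading comes with each control period).
- optics.capture(name): name is "scene" or "top" or "wrist"; returns a dict with "img" (400x640x3 uint8, blue, green, red), "fx", "fy", "cx", "cy" (pixels), "dist" ([k1, k2, p1, p2, k3] as OpenCV has them; the pictures are not rectified), "world_to_cam" (4x4, takes a point from world to camera coordinates). Camera axes: x right, y up, looking along -z (the intrinsics and any distortion apply to the point x, -y, -z); pixel columns grow to the right and rows downward; lengths in mm; the calibration is good to about 2 mm. A picture is of the moment at which its call begins. There is no depth.
- ctrl.finish_job(): hands the job in, once; it reports no verdict.
The state is a dict: "time_s": time; "joints": joint angles; "dq": joint speeds; "tau": joint torques, N m; "eef_pos": TCP position; "ee_rot": TCP orientation; "force": force on the tool from outside, world axes, zero at the start; "wrist_torque": the same for the moment, N m; "grip_width": opening from 0.0 (shut) to 1.0 (fully open).
Only numpy, scipy, OpenCV 4.12 (cv2) and the standard library are available. Lean on these libraries where they do the work, as an engineer would, in place of code of your own. Each camera call takes 0.05 s, during which the arm holds its last target. There are 200 camera calls.

## Working session

There is one attempt and no reset: what is moved stays moved. The work goes in short steps, Python scripts to look and compute and a tool call to move; the robot and the scene stay as the last step left them, time stands still between calls to the robot, and variables do not carry over. Pictures are saved under pics/ and viewed, about 8 in all and at most 12, crops included, and the job is handed in when it is done.

Besides the shell and the picture viewer there is one more tool, called after "Emit:" as name(argument=value, ...), one argument or row to a line, values as JSON. play_rows: Moves the arm, as the interface text tells. Its arguments: {"type":"object","properties":{"plan":{"type":"array"},"grip_force":{"type":"number"}},"required":["plan"]}

```bash
ls; mkdir -p pics; python3 - <<'E'
from rig import sense, optics
import cv2, json
s=sense(); print({k:(v if not hasattr(v,'round') else v) for k,v in s.items()})
for n in ("scene","top"):
    c=optics.capture(n); cv2.imwrite(f"pics/{n}0.png",c["img"])
    print(n,c["fx"],c["fy"],c["cx"],c["cy"],c["dist"]);print(c["world_to_cam"])
E
```

```text
pics
{'time_s': 0.0, 'joints': array([ 1.08458683e+00,  3.13451305e-01,  1.49841910e+00, -1.76575947e-05,
        1.33097308e+00, -2.23371754e-01]), 'dq': array([-0.00080105, -0.002269  , -0.00134313, -0.00074515,  0.0016764 ,
        0.00080274]), 'tau': array([ 1.39056461e-03, -4.12259817e+01, -2.59752899e+01, -1.24017251e-05,
        4.06639912e-03, -1.89669157e-05]), 'eef_pos': array([136.29113612, 506.74763567, 230.7411687 ]), 'ee_rot': array([-2.09225740e-04,  1.31038799e-01,  9.91377043e-01, -5.89445370e-04]), 'force': array([-0.33159421, -0.20915931,  0.02892785]), 'wrist_torque': array([ 0.03104832, -0.05633378, -0.05651957]), 'grip_width': 0.9979284967794445}
scene 464.25972438701575 464.25972438701575 321.1463034360675 203.38625807695928 [0.01412752 0.         0.         0.         0.        ]
[[-6.25027536e-02  9.98006887e-01 -8.69824158e-03  5.18643901e+01]
 [-7.06320494e-01 -3.80743578e-02  7.06867528e-01  3.16344029e+02]
 [ 7.05127481e-01  5.03249132e-02  7.07292470e-01 -1.73892200e+03]
 [ 0.00000000e+00  0.00000000e+00  0.00000000e+00  1.00000000e+00]]
top 365.022049998389 365.022049998389 315.8677079709482 203.32460440300014 [-0.05982262  0.          0.          0.          0.        ]
[[ 2.00109034e-02 -9.99299517e-01  3.16233809e-02 -3.19685783e+01]
 [ 9.96423717e-01  2.25304671e-02  8.14380403e-02 -5.58618280e+02]
 [-8.20934840e-02  2.98806379e-02  9.96176594e-01 -1.06633532e+03]
 [ 0.00000000e+00  0.00000000e+00  0.00000000e+00  1.00000000e+00]]
```

View pics/top0.png

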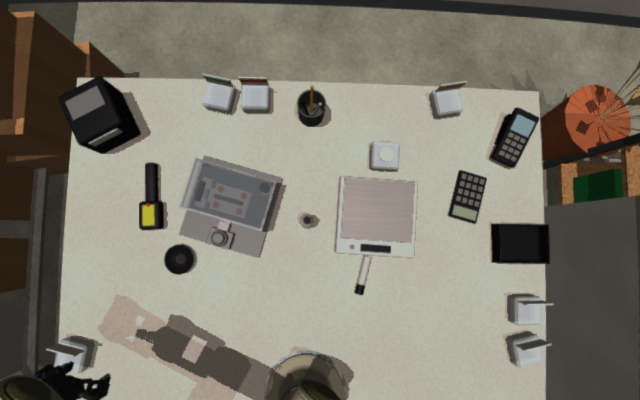

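View pics/scene0.png

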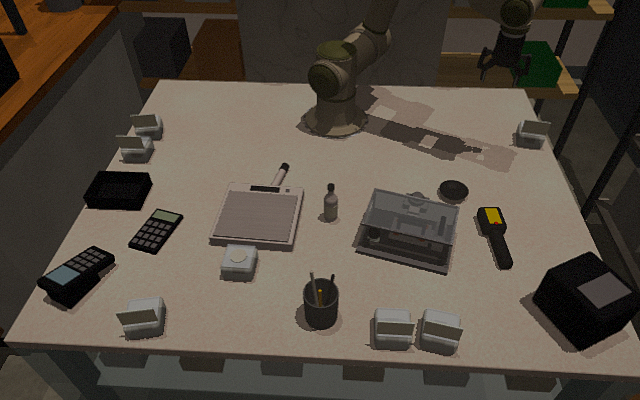

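```bash
python3 - <<'E'
import cv2
i=cv2.imread("pics/top0.png")[142:268,172:300]
i=cv2.convertScaleAbs(i,alpha=1.3,beta=10)
a=cv2.resize(i,None,fx=4.6,fy=4.6,interpolation=cv2.INTER_CUBIC)
cv2.imwrite("pics/crop1.png",a)
E
```

```text
(no output)
```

View pics/crop1.png

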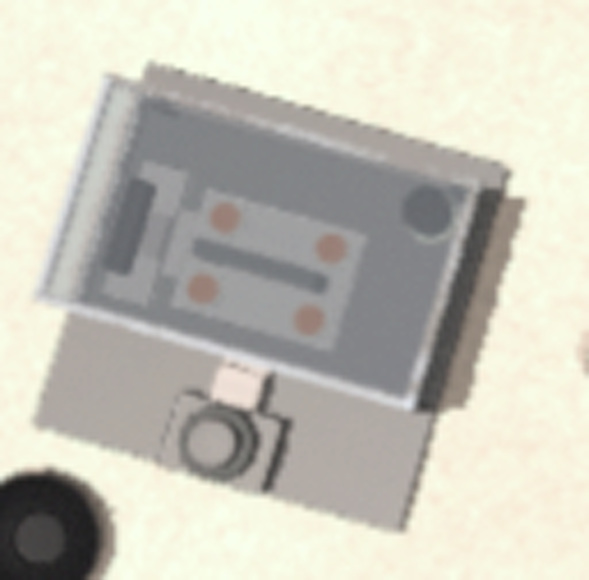

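```bash
cat > h.py <<'E'
import numpy as np, cv2
from scipy.optimize import least_squares
from scipy.spatial.transform import Rotation as R
def K(c): return np.array([[c["fx"],0,c["cx"]],[0,c["fy"],c["cy"]],[0,0,1.]])
def proj(c,P):
    P=np.atleast_2d(P).astype(float); W=np.array(c["world_to_cam"])
    q=P@W[:3,:3].T+W[:3,3]; q=q*[1,-1,-1]
    return cv2.projectPoints(q,np.zeros(3),np.zeros(3),K(c),np.array(c["dist"]))[0][:,0]
def unproj(c,uv,z):
    uv=np.atleast_2d(uv).astype(float); z=np.broadcast_to(z,len(uv))
    n=cv2.undistortPoints(uv[:,None],K(c),np.array(c["dist"]))[:,0]
    W=np.array(c["world_to_cam"]); d=np.c_[n[:,0],-n[:,1],-np.ones(len(n))]@W[:3,:3]
    o=-W[:3,:3].T@W[:3,3]; return o+d*((z-o[2])/d[:,2])[:,None]
def wp(p,P):
    P=np.atleast_2d(P).astype(float); c,s=np.cos(p[2]),np.sin(p[2])
    return np.c_[p[0]+c*P[:,0]-s*P[:,1],p[1]+s*P[:,0]+c*P[:,1],P[:,2]]
def fit(obs,p0):
    "obs: list of (cam, local pts, px)"
    f=lambda p:np.concatenate([(proj(c,wp(p,L))-U).ravel() for c,L,U in obs])
    r=least_squares(f,p0,loss='soft_l1',x_scale=[10,10,.1]); return r.x,np.round(f(r.x),1)
E
python3 - <<'E'
from h import *; from rig import optics
c=optics.capture("top")
L=[[-125,125,12],[-125,-125,12],[125,-125,12],[125,125,12],[-100,0,54],[15,85,78],[15,5,65],[-45,120,96],[-45,-120,96]]
U=np.array([[35,427],[405,531],[510,170],[150,65],[212,440],[130,228],[260,265],[38,298],[412,405]])/4.6+[172,142]-0.4
p,r=fit([(c,np.array(L),U)],[480,270,0]); print(p,r)
i=c["img"]; crop=i[165:265,325:425]
for lo in range(0): pass
g=crop.astype(int); m=((g[...,2]-g[...,0]>12)&(g.sum(2)<560)).astype(np.uint8)*255
m=cv2.morphologyEx(m,cv2.MORPH_OPEN,np.ones((5,5)))
cs=max(cv2.findContours(m,0,1)[0],key=cv2.contourArea); rc=cv2.minAreaRect(cs)
print(rc); b=cv2.boxPoints(rc)+[325,165]; print(b); w=unproj(c,b,40); print(w.round(1),w.mean(0), np.linalg.norm(w-np.roll(w,1,0),axis=1))
cv2.imwrite("pics/s.png",np.hstack([cv2.resize(crop,None,fx=4,fy=4),cv2.cvtColor(cv2.resize(m,None,fx=4,fy=4),8)]))
print(unproj(c,[[307,219],[305,213],[385,156],[179,259],[362,275],[150,200]],[130,60,54,20,20,20]).round())
E
```

```text
[ 5.47330756e+02  2.33374249e+02 -2.57799010e-01] [-0.  -0.2 -0.3  0.5  0.6 -1.1 -0.1 -0.8  0.6  0.7 -0.3 -0.6 -0.6 -0.4
 -0.6  0.6  1.   1.4]
((49.5, 49.5), (99.0, 99.0), 90.0)
[[325. 165.]
 [424. 165.]
 [424. 264.]
 [325. 264.]]
[[ 672.6  -44.4   40. ]
 [ 680.9 -342.9   40. ]
 [ 385.6 -341.9   40. ]
 [ 381.5  -49.7   40. ]] [ 530.13928775 -194.73217698   40.        ] [291.13735251 298.66866186 295.32832891 292.32156483]
[[ 508.    6.  130.]
 [ 528.   12.   60.]
 [ 702. -221.   54.]
 [ 385.  381.   20.]
 [ 349. -161.   20.]
 [ 558.  476.   20.]]
```

View pics/s.png

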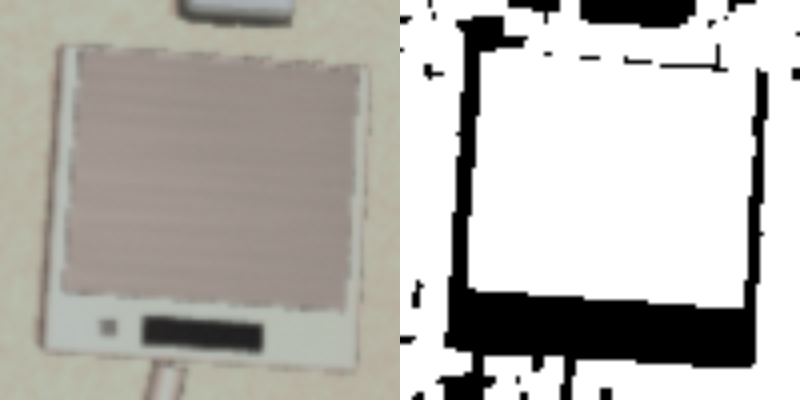

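Emit:
play_rows(
  plan=[
    [31,-25,-10,0,0,0,-1],
    [31,-25,-10,0,0,0,-1],
    [31,-25,-10,0,0,0,-1],
    [31,-25,-10,0,0,0,-1],
    [31,-25,-10,0,0,0,-1],
  ],
)

```text
time_s: 0.57
eef_pos: [289.9, 381.1, 180.3]
ee_rot: [-0.0, 0.125, 0.992, 0.002]
force: [0.4, 1.7, 0.2]
grip_width: 0.297
```

Emit:
play_rows(
  plan=[
    [31,-25,-10,0,0,0,-1],
    [31,-25,-10,0,0,0,-1],
    [31,-25,-10,0,0,0,-1],
    [31,-25,-10,0,0,0,-1],
    [31,-25,-10,0,0,0,-1],
  ],
)

```text
time_s: 0.98
eef_pos: [445.8, 252.1, 129.3]
ee_rot: [-0.0, 0.125, 0.992, 0.002]
force: [0.5, 1.1, 0.2]
grip_width: -0.002
```

```bash
python3 - <<'E'
from h import *; from rig import optics,sense
c=optics.capture("top")
L=[[90,105,40],[90,-105,40],[-90,-105,40],[-90,105,40]]
U=np.array([[78,50],[360,66],[345,310],[62,293]])/4+[325,165]-0.4
print(fit([(c,np.array(L),U)],[540,-195,0]))
p=[547.3,233.4,-.258]
for n,q in dict(button=[-100,0,54],tee=[15,85,68],handle=[15,5,57],edge1=[8,0,143],edgeopen=[103,0,176],jar=[78,-88,42]).items(): print(n,wp(p,q).round(1))
s=sense(); print(s["eef_pos"],s["ee_rot"],s["joints"],s["force"])
cv2.imwrite("pics/w1.png",cv2.convertScaleAbs(optics.capture("wrist")["img"],alpha=1.4))
E
```

```text
(array([ 5.43988307e+02, -2.02459581e+02, -4.50279669e-02]), array([-0. , -0.3, -0.8,  0.7,  0.3, -0. ,  0.4, -0.2]))
button [[450.6 258.9  54. ]]
tee [[583.5 311.8  68. ]]
handle [[563.1 234.4  57. ]]
edge1 [[555.  231.4 143. ]]
edgeopen [[646.9 207.1 176. ]]
jar [[600.3 128.4  42. ]]
[449.96701392 247.91917972 127.48496716] [-4.98047550e-05  1.26670503e-01  9.91944639e-01  6.43682187e-04] [ 2.74608377e-01  3.95764848e-01  1.67107417e+00  1.39189997e-03
  1.07434248e+00 -1.04282718e+00] [ 2.07531758 -5.89691792 -2.02366617]
```

View pics/w1.png

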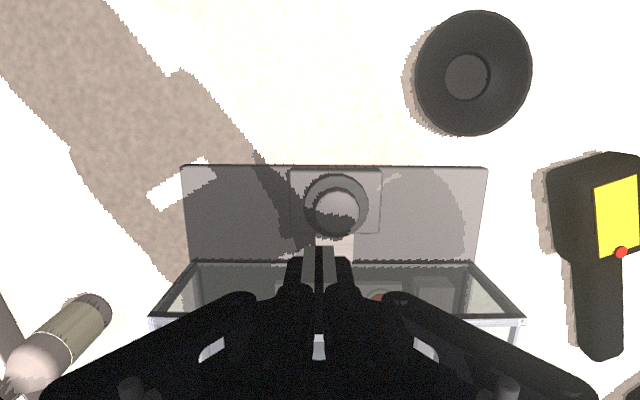

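Emit:
play_rows(
  plan=[
    [0,5,0,0,0,0,-1],
    [0,6,-20,0,0,0,-1],
    [0,0,-25,0,0,0,-1],
    [0,0,-15,0,0,0,-1],
    [0,0,0,0,0,0,-1],
  ],
)

```text
time_s: 1.5
eef_pos: [446.2, 264.4, 67.1]
ee_rot: [-0.0, 0.127, 0.992, 0.002]
force: [-0.4, -0.8, 0.0]
grip_width: -0.003
```

```bash
python3 - <<'E'
from h import *; from rig import optics,sense
c=optics.capture("wrist")
print(unproj(c,[[335,205]],54))
print(proj(c,wp([547.3,233.4,-.258],[[-100,0,54],[-125,125,12],[-125,-125,12]])))
s=sense(); print(s["eef_pos"],s["force"])
E
```

```text
[[423.82260238 280.28417069  54.        ]]
[[306.93652296 263.46759147]
 [507.58215144 196.51656218]
 [110.09119995 195.19061692]]
[446.73720481 264.5892951   68.45832396] [-0.81586609  1.08242515  0.70278735]
```

Emit:
play_rows(
  plan=[
    [4,-6,-8,0,0,0,-1],
    [0,0,-7,0,0,0,-1],
    [0,0,-5,0,0,0,-1],
    [0,0,-3,0,0,0,-1],
    [0,0,-1,0,0,0,-1],
  ],
)

```text
time_s: 1.97
eef_pos: [451.7, 260.3, 46.7]
ee_rot: [0.003, 0.126, 0.992, 0.003]
force: [-2.4, -0.6, 4.6]
grip_width: -0.004
```

Emit:
play_rows(
  plan=[
    [0,0,-1.5,0,0,0,-1],
    [0,0,-1,0,0,0,-1],
    [0,0,0,0,0,0,-1],
  ],
)

```text
time_s: 2.22
eef_pos: [451.8, 260.3, 46.6]
ee_rot: [0.003, 0.126, 0.992, 0.003]
force: [-3.3, -1.4, 4.6]
grip_width: -0.002
```

```bash
python3 - <<'E'
from rig import optics,sense
import cv2
s=sense(); print(s["eef_pos"],s["force"])
c=optics.capture("scene")["img"]; t=optics.capture("top")["img"]
a=cv2.resize(c[150:290,330:480],None,fx=2.66,fy=2.66); b=cv2.resize(t[140:280,170:320],None,fx=2.66,fy=2.66)
cv2.imwrite("pics/p2.png",cv2.hconcat([a,b]))
E
```

```text
[451.80586155 260.28540438  46.57600249] [-3.25214253 -1.35410352  4.58870955]
```

View pics/p2.png

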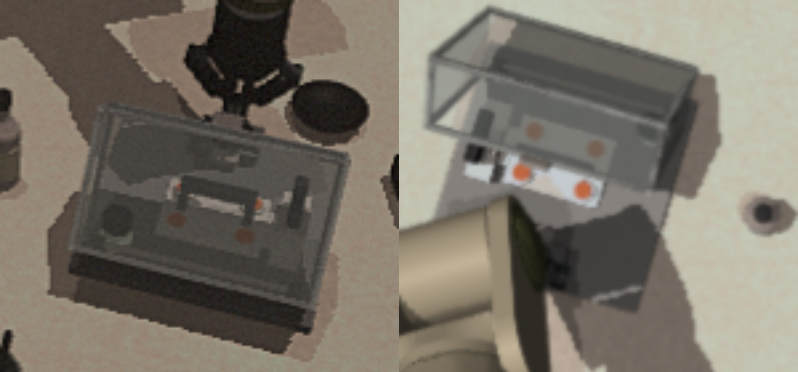

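```bash
python3 - <<'E'
from h import *; from rig import optics
c=optics.capture("top"); p=[547.3,233.4,-.258]
print("obs edge? (179.8,188.1) (268,210.7); other (181.6,160.7) (270,183)")
for th in (.8,.9,1,1.1,1.2):
    C,S=np.cos(th),np.sin(th)
    f=lambda x,z:(100+x*C+z*S,30-x*S+z*C)
    o=[]
    for x,z in ((-145,-16),(-145,66)):
        X,Z=f(x,z); o+=[[X,120,Z],[X,-120,Z]]
    print(th,proj(c,wp(p,o)).round(0).tolist(),np.round(o[0]),np.round(o[2]))
E
```

```text
obs edge? (179.8,188.1) (268,210.7); other (181.6,160.7) (270,183)
0.8 [[180.0, 195.0], [264.0, 219.0], [179.0, 171.0], [269.0, 196.0]] [-13. 120. 123.] [ 46. 120. 180.]
0.9 [[179.0, 191.0], [265.0, 216.0], [180.0, 165.0], [270.0, 190.0]] [ -3. 120. 134.] [ 62. 120. 185.]
1 [[179.0, 187.0], [266.0, 212.0], [182.0, 159.0], [272.0, 184.0]] [  8. 120. 143.] [ 77. 120. 188.]
1.1 [[180.0, 182.0], [267.0, 207.0], [183.0, 153.0], [274.0, 178.0]] [ 20. 120. 152.] [ 93. 120. 189.]
1.2 [[180.0, 177.0], [268.0, 202.0], [185.0, 147.0], [275.0, 172.0]] [ 33. 120. 159.] [109. 120. 189.]
```

Emit:
play_rows(
  plan=[
    [0,0,20,0,0,0,-1],
    [0,0,25,0,0,0,-1],
    [0,0,20,0,0,0,-1],
    [0,0,8,0,0,0,-1],
    [0,0,0,0,0,0,-1],
  ],
)

```text
time_s: 2.78
eef_pos: [451.8, 260.1, 121.1]
ee_rot: [0.004, 0.126, 0.992, 0.003]
force: [0.2, 0.0, -0.2]
grip_width: -0.0
```

Emit:
play_rows(
  plan=[
    [19.3,-5.1,0,0,0,0,-1],
    [19.3,-5.1,0,0,0,0,-1],
    [19.3,-5.1,0,0,0,0,-1],
    [14.5,-3.8,0,0,0,0,-1],
    [7,-1.8,0,0,0,0,-1],
  ],
)

```text
time_s: 3.2
eef_pos: [532.0, 238.7, 116.2]
ee_rot: [0.002, 0.125, 0.992, 0.003]
force: [-0.5, 0.6, -0.1]
grip_width: 0.0
```

Emit:
play_rows(
  plan=[
    [5,-1.3,2,0,0,0,-1],
    [5,-1.3,2,0,0,0,-1],
    [5,-1.3,2,0,0,0,-1],
    [5,-1.3,2,0,0,0,-1],
    [5,-1.3,2,0,0,0,-1],
  ],
)

```text
time_s: 3.62
eef_pos: [554.1, 233.3, 127.0]
ee_rot: [-0.003, 0.124, 0.992, 0.002]
force: [-4.5, -1.2, 4.9]
grip_width: -0.0
```

Emit:
play_rows(
  plan=[
    [6,-1.6,2,0,0,0,-1],
    [6,-1.6,2,0,0,0,-1],
    [6,-1.6,2,0,0,0,-1],
    [6,-1.6,2,0,0,0,-1],
    [6,-1.6,2,0,0,0,-1],
  ],
)

```text
time_s: 4.03
eef_pos: [582.8, 226.0, 141.2]
ee_rot: [-0.004, 0.123, 0.992, 0.002]
force: [-1.7, -0.6, 1.9]
grip_width: 0.002
```

Emit:
play_rows(
  plan=[
    [5,-1.3,0,0,0,0,-1],
    [5,-1.3,0,0,0,0,-1],
    [5,-1.3,0,0,0,0,-1],
    [5,-1.3,0,0,0,0,-1],
    [5,-1.3,0,0,0,0,-1],
  ],
)

```text
time_s: 4.45
eef_pos: [611.6, 219.2, 148.1]
ee_rot: [0.001, 0.123, 0.992, 0.002]
force: [-2.4, -1.9, 6.0]
grip_width: -0.002
```

Emit:
play_rows(
  plan=[
    [4,-1,0,0,0,0,-1],
    [4,-1,0,0,0,0,-1],
    [4,-1,0,0,0,0,-1],
    [3,-0.8,0,0,0,0,-1],
    [3,-0.8,0,0,0,0,-1],
  ],
)

```text
time_s: 4.87
eef_pos: [632.0, 214.0, 148.8]
ee_rot: [0.002, 0.123, 0.992, 0.002]
force: [-0.8, -0.3, 0.8]
grip_width: 0.001
```

Emit:
play_rows(
  plan=[
    [2,-0.5,0,0,0,0,-1],
    [2,-0.5,0,0,0,0,-1],
    [1.5,-0.4,0,0,0,0,-1],
    [0,0,0,0,0,0,-1],
    [0,0,0,0,0,0,-1],
  ],
)

```text
time_s: 5.28
eef_pos: [636.6, 213.2, 147.0]
ee_rot: [-0.001, 0.122, 0.993, 0.002]
force: [-0.7, -0.1, 1.1]
grip_width: 0.005
```

```bash
python3 - <<'E'
from rig import optics,sense
import cv2
s=sense(); print(s["eef_pos"],s["force"],s["joints"])
c=optics.capture("scene")["img"]; t=optics.capture("top")["img"]
a=cv2.resize(c[130:270,330:480],None,fx=2.66,fy=2.66); b=cv2.resize(t[130:270,170:320],None,fx=2.66,fy=2.66)
cv2.imwrite("pics/p3.png",cv2.hconcat([a,b]))
E
```

```text
[636.58741239 213.19450763 147.0025535 ] [-0.6762547  -0.12248993  1.08143228] [ 0.14716695  0.70580546  1.10677951  0.00501374  1.33027194 -1.17983932]
```

View pics/p3.png

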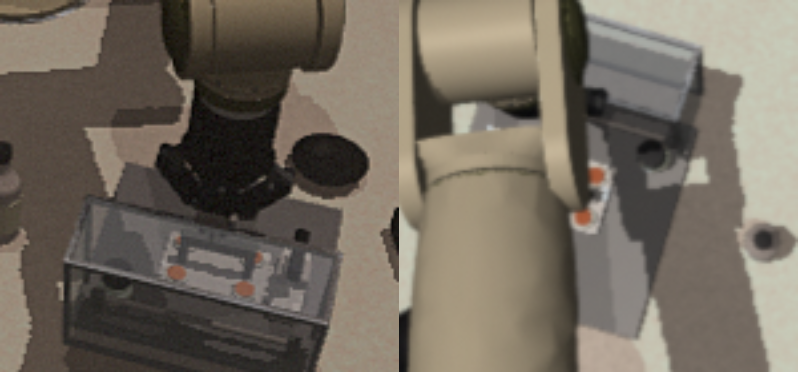

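Emit:
play_rows(
  plan=[
    [2,-0.5,0,0,0,0,-1],
    [2,-0.5,0,0,0,0,-1],
    [1.5,-0.4,0,0,0,0,-1],
    [0,0,0,0,0,0,-1],
    [0,0,0,0,0,0,-1],
  ],
)

```text
time_s: 5.8
eef_pos: [636.1, 213.4, 147.1]
ee_rot: [-0.01, 0.121, 0.993, 0.001]
force: [-0.1, 0.1, 1.4]
grip_width: 0.0
```

Emit:
play_rows(
  plan=[
    [-10,2.6,0,0,0,0,-1],
    [-30,8,0,0,0,0,-1],
    [-34,9,0,0,0,0,-0.5],
    [10,38,0,0,0,0,0.2],
    [10,38,0,0,0,0,0.3],
  ],
)

```text
time_s: 6.22
eef_pos: [571.4, 302.2, 138.8]
ee_rot: [-0.019, 0.126, 0.992, -0.004]
force: [1.3, -0.2, 1.6]
grip_width: 0.418
```

```bash
python3 - <<'E'
from h import *; from rig import optics,sense
optics.capture("wrist"); 
s=sense(); print(s["eef_pos"],s["force"],s["ee_rot"],s["grip_width"])
w=optics.capture("wrist"); t=optics.capture("top"); p=[547.3,233.4,-.258]
for th in (1.5,1.6,1.7):
    C,S=np.cos(th),np.sin(th); f=lambda x,z:(100+x*C+z*S,30-x*S+z*C); o=[]
    for x,z in ((-145,-16),(-145,66)):
        X,Z=f(x,z); o+=[[X,-120,Z]]
    print(th,proj(t,wp(p,o)).round(1).tolist(), ((proj(t,wp(p,o))-[240,100])*4).round().tolist())
print("tee pred wrist",proj(w,wp(p,[[15,85,78],[-15,85,78],[45,85,78]])))
a=cv2.resize(t["img"][100:200,170:295],None,fx=3.2,fy=3.2,interpolation=2); a=cv2.copyMakeBorder(a,0,80,0,0,0)
cv2.imwrite("pics/p4.png",cv2.hconcat([a,cv2.convertScaleAbs(cv2.resize(w["img"],None,fx=.625,fy=.625,interpolation=3)[:,:],alpha=1.3)[:250].copy() if 0 else cv2.resize(w["img"],(400,400)[:2])]))
E
```

```text
[570.97341599 308.44172526 137.57816263] [-1.25402634  5.33097108 -1.17928635] [-0.01989181  0.12332323  0.99216243 -0.00306896] 0.5105365348690243
1.5 [[271.9, 186.4], [280.8, 155.9]] [[128.0, 345.0], [163.0, 223.0]]
1.6 [[273.4, 180.9], [282.5, 151.0]] [[134.0, 324.0], [170.0, 204.0]]
1.7 [[275.0, 175.5], [284.2, 146.7]] [[140.0, 302.0], [177.0, 187.0]]
tee pred wrist [[326.38978962 242.91150028]
 [327.27106753 198.1815525 ]
 [325.55224622 284.50355855]]
```

View pics/p4.png

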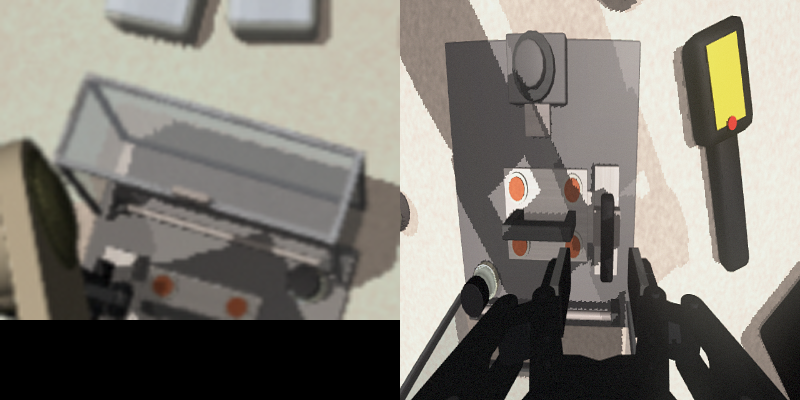

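```bash
cat >> h.py <<'E'
def go(x,y,z,yaw):
    "shift and turn to reach tcp pose; yaw=dir of tool y minus 90deg"
    from rig import sense
    s=sense(); q=s["ee_rot"]; r=R.from_quat([q[1],q[2],q[3],q[0]])
    y_=np.array([-np.sin(yaw),np.cos(yaw),0]); z_=np.array([0,0,-1.]); t=R.from_matrix(np.c_[np.cross(y_,z_),y_,z_])
    print("pos",s["eef_pos"].round(1),"shift",(np.array([x,y,z])-s["eef_pos"]).round(1),"turn",(t*r.inv()).as_rotvec().round(3),"F",s["force"].round(1),"g",round(s["grip_width"],2),"j",s["joints"].round(2),s["time_s"])
E
python3 -c "
from h import *
t=wp([547.3,233.4,-.258],[[15,87.5,0]])[0]; print(t); go(t[0],t[1],55,-.258)"
```

```text
[584.12891826 314.17673415   0.        ]
pos [572.7 304.1 138.2] shift [ 11.5  10.1 -83.2] turn [ 0.002 -0.037 -0.011] F [ 0.2  0.  -0.1] g 0.65 j [ 0.3   0.68  1.17  0.01  1.32 -1.02] 6.3667
```

Emit:
play_rows(
  plan=[
    [11.5,10,-10,0,-0.037,-0.011,-0.1],
    [0,0,-20,0,0,0,-0.1],
    [0,0,-20,0,0,0,-0.1],
    [0,0,-15,0,0,0,-0.1],
    [0,0,0,0,0,0,-0.1],
  ],
)

```text
time_s: 6.78
eef_pos: [588.2, 311.1, 72.6]
ee_rot: [0.005, 0.13, 0.991, 0.0]
force: [-0.4, 0.2, 0.2]
grip_width: 0.45
```

```bash
python3 - <<'E'
from h import *; from rig import optics
go(584.1,314.2,54,-.258)
w=optics.capture("wrist"); cv2.imwrite("pics/w5.png",cv2.convertScaleAbs(w["img"][100:400,150:550],alpha=1.5))
E
```

```text
pos [588.2 311.1  72.6] shift [ -4.1   3.1 -18.6] turn [0.001 0.01  0.003] F [-0.4  0.2  0.2] g 0.45 j [ 0.31  0.76  1.21 -0.    1.16 -1.  ] 6.7833
```

View pics/w5.png

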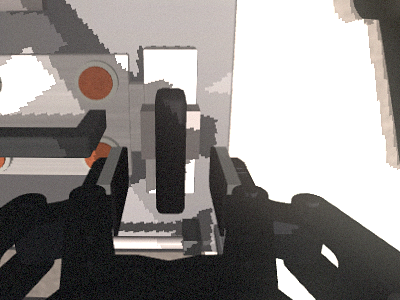

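Emit:
play_rows(
  plan=[
    [-2,1.5,-10,0,0.01,0,-0.1],
    [-1,1,-8,0,0,0,-0.1],
    [0,0,0,0,0,0,-1],
    [0,0,0,0,0,0,-1],
    [0,0,0,0,0,0,-1],
  ],
  grip_force=40,
)

```text
time_s: 7.25
eef_pos: [587.9, 312.4, 58.5]
ee_rot: [0.003, 0.131, 0.991, 0.0]
force: [-0.4, -2.1, -1.6]
grip_width: 0.152
```

Emit:
play_rows(
  plan=[
    [0,0,0,0,0,0,-1],
    [0,0,0,0,0,0,-1],
    [0,0,6,0,0,0,-1],
    [0,0,6,0,0,0,-1],
    [0,0,4.5,0,0,0,-1],
  ],
)

```text
time_s: 7.67
eef_pos: [587.7, 312.3, 74.6]
ee_rot: [0.003, 0.131, 0.991, 0.0]
force: [2.1, 0.0, -7.2]
grip_width: 0.156
```

Emit:
play_rows(
  plan=[
    [-0.1,-0.4,0.3,0,0,-0.12,-1],
    [-0.1,-0.4,0.3,0,0,-0.12,-1],
    [-0.2,-0.4,0.3,0,0,-0.12,-1],
    [-0.2,-0.4,0.3,0,0,-0.12,-1],
    [-0.3,-0.4,0.3,0,0,-0.12,-1],
  ],
)

```text
time_s: 8.08
eef_pos: [586.6, 310.4, 76.6]
ee_rot: [0.002, 0.428, 0.904, -0.001]
force: [3.5, 1.9, -11.1]
grip_width: 0.157
```

```bash
python3 -c "
from h import *
go(584.1,314.2,74,-1.358)"
```

```text
pos [586.6 310.4  76.6] shift [-2.5  3.8 -2.6] turn [ 0.004  0.003 -0.474] F [  3.5   1.9 -11.1] g 0.16 j [ 0.31  0.76  1.21 -0.    1.17 -0.37] 8.0833
```

Turn works, z a little high; continue.

Emit:
play_rows(
  plan=[
    [-0.3,-0.3,-0.5,0,0,-0.12,-1],
    [-0.4,-0.2,-0.5,0,0,-0.12,-1],
    [-0.4,-0.2,0,0,0,-0.12,-1],
    [-0.4,-0.1,0,0,0,-0.12,-1],
    [0,0,0,0,0,0,-1],
  ],
)

```text
time_s: 8.5
eef_pos: [585.1, 309.6, 75.7]
ee_rot: [0.002, 0.64, 0.769, -0.001]
force: [2.4, 0.6, -8.0]
grip_width: 0.152
```

```bash
python3 -c "
from h import *
go(584.1,314.2,70,-1.358)"
```

```text
pos [585.1 309.6  75.7] shift [-1.   4.6 -5.7] turn [0.004 0.002 0.03 ] F [ 2.4  0.6 -8. ] g 0.15 j [ 0.31  0.75  1.22 -0.01  1.17  0.13] 8.5
```

Emit:
play_rows(
  plan=[
    [0,0,-3,0,0,0,-1],
    [0,0,-2.5,0,0,0,-1],
    [0,0,0,0,0,0,-1],
    [0,0,0,0,0,0,0.0],
    [0,0,0,0,0,0,0.0],
  ],
)

```text
time_s: 8.92
eef_pos: [585.5, 310.0, 71.8]
ee_rot: [0.003, 0.635, 0.773, -0.0]
force: [0.3, -0.0, 0.2]
grip_width: 0.427
```

Emit:
play_rows(
  plan=[
    [0,0,0,0,0,0,0.0],
    [0,0,15,0,0,0,0.0],
    [0,0,20,0,0,0,0.0],
    [0,0,20,0,0,0,0],
    [0,0,0,0,0,0,0],
  ],
)

```text
time_s: 9.33
eef_pos: [585.5, 310.5, 130.8]
ee_rot: [0.003, 0.633, 0.774, 0.001]
force: [0.4, 0.2, 0.5]
grip_width: 0.502
```

```bash
python3 - <<'E'
from h import *; from rig import optics
h=wp([547.3,233.4,-.258],[[15,5,0]])[0]; go(h[0],h[1],80,-1.829)
w=optics.capture("wrist"); c=optics.capture("scene")
print(proj(w,wp([547.3,233.4,-.258],[[15,5,65],[15,-35,65],[15,45,65]])))
cv2.imwrite("pics/p6.png",cv2.hconcat([cv2.convertScaleAbs(cv2.resize(w["img"],(480,300)),alpha=1.4),cv2.resize(c["img"][150:270,350:470],(300,300),interpolation=2)]))
E
```

```text
pos [585.5 310.5 130.8] shift [-22.4 -76.1 -50.8] turn [ 0.004  0.005 -0.457] F [0.4 0.2 0.5] g 0.5 j [ 0.31  0.7   1.16 -0.    1.27  0.12] 9.3333
[[266.045552   312.53572579]
 [245.38621117 352.41401478]
 [288.97492377 268.2536609 ]]
```

View pics/p6.png

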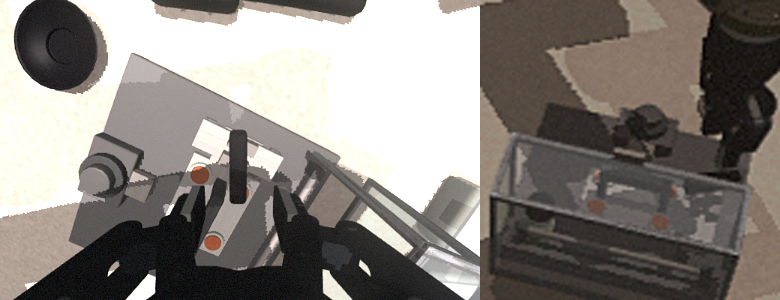

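Emit:
play_rows(
  plan=[
    [-7,-25,0,0,0,-0.12,0.2],
    [-7,-25,-5,0,0,-0.12,0.2],
    [-6,-20,-5,0,0,-0.12,0.2],
    [-2,-6,-10,0,0,-0.097,0.2],
    [0,0,0,0,0,0,0.2],
  ],
)

```text
time_s: 9.85
eef_pos: [558.3, 231.6, 100.7]
ee_rot: [-0.001, 0.798, 0.603, -0.005]
force: [0.2, -0.3, -0.0]
grip_width: 0.599
```

```bash
python3 - <<'E'
from h import *; from rig import optics
h=wp([547.3,233.4,-.258],[[15,5,0]])[0]; go(h[0],h[1],42,-1.829)
w=optics.capture("wrist"); 
print(proj(w,wp([547.3,233.4,-.258],[[15,5,65],[15,-35,65],[15,45,65]])))
cv2.imwrite("pics/p7.png",cv2.convertScaleAbs(w["img"],alpha=1.4))
E
```

```text
pos [558.3 231.6 100.7] shift [  4.8   2.8 -58.7] turn [ 0.005 -0.008  0.018] F [ 0.2 -0.3 -0. ] g 0.6 j [ 0.2   0.61  1.4  -0.    1.14  0.48] 9.85
[[325.67318724 232.35512503]
 [326.30189059 293.64077684]
 [324.92308462 162.78494777]]
```

View pics/p7.png

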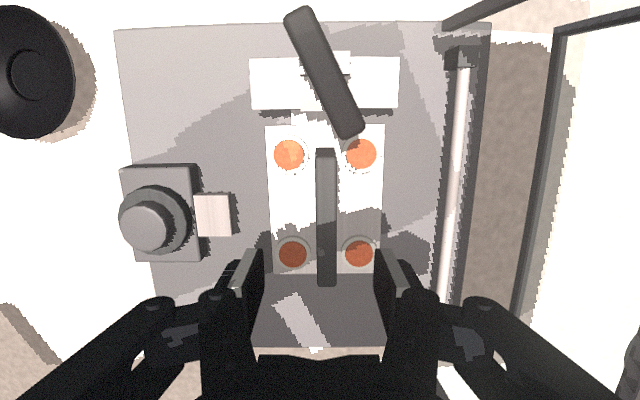

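Emit:
play_rows(
  plan=[
    [5,5,-15,0.005,-0.008,0.018,0.2],
    [0,0,-20,0,0,0,0.2],
    [0,0,-18,0,0,0,0.2],
    [0,0,-5,0,0,0,0.2],
    [0,0,0,0,0,0,0.0],
  ],
)

```text
time_s: 10.32
eef_pos: [565.4, 240.6, 42.6]
ee_rot: [0.001, 0.784, 0.62, 0.002]
force: [-0.6, 0.2, -0.0]
grip_width: 0.499
```

```bash
python3 - <<'E'
from h import *
h=wp([547.3,233.4,-.258],[[15,8,0]])[0]; go(h[0],h[1],42,-1.829)
E
```

```text
pos [565.4 240.6  42.6] shift [-1.5 -3.2 -0.6] turn [-0.002  0.004 -0.026] F [-0.6  0.2 -0. ] g 0.5 j [0.21 0.7  1.42 0.   1.02 0.44] 10.3167
```

Emit:
play_rows(
  plan=[
    [-1.5,-3,0,0,0,-0.026,-0.3],
    [0,0,0,0,0,0,-1],
    [0,0,0,0,0,0,-1],
    [0,0,0,0,0,0,-1],
    [0,0,0,0,0,0,-1],
  ],
  grip_force=60,
)

```text
time_s: 10.73
eef_pos: [564.8, 238.5, 45.5]
ee_rot: [0.001, 0.792, 0.611, 0.004]
force: [-0.1, 0.3, -4.3]
grip_width: 0.121
```

Emit:
play_rows(
  plan=[
    [0,0,0,0,0,0,-1],
    [-2.5,-10,0,0,0,0,-1],
    [-2.5,-10,0,0,0,0,-1],
    [-2.8,-10,0,0,0,0,-1],
    [-3.2,-10,0,0,0,0,-1],
  ],
)

```text
time_s: 11.15
eef_pos: [552.7, 196.2, 45.5]
ee_rot: [0.001, 0.791, 0.612, 0.004]
force: [0.2, -0.4, -2.6]
grip_width: 0.122
```

```bash
python3 - <<'E'
from h import *
go(*wp([547.3,233.4,-.258],[[15,-35,42]])[0],-1.829)
E
```

```text
pos [552.7 196.2  45.5] shift [ 0.2 -0.5 -3.5] turn [-0.003  0.008 -0.004] F [ 0.2 -0.4 -2.6] g 0.12 j [0.14 0.64 1.51 0.   0.98 0.39] 11.15
```

Emit:
play_rows(
  plan=[
    [0,0,15,0,0,0,-1],
    [0,0,30,0,0,0,-1],
    [0,0,38,0,0,0,-1],
    [0,0,38,0,0,0,-1],
    [0,0,30,0,0,0,-1],
  ],
)

```text
time_s: 11.57
eef_pos: [545.6, 187.4, 194.2]
ee_rot: [-0.003, 0.793, 0.609, -0.005]
force: [0.9, 0.4, -2.4]
grip_width: 0.123
```

```bash
python3 - <<'E'
from h import *; from rig import optics
go(543.2,-219.5,190,-1.616)
c=optics.capture("scene")["img"]; t=optics.capture("top")["img"]
cv2.imwrite("pics/p8.png",cv2.hconcat([cv2.resize(c[130:270,330:480],None,fx=2.66,fy=2.66),cv2.resize(t[130:270,170:320],None,fx=2.66,fy=2.66)]))
E
```

```text
pos [545.6 187.4 194.2] shift [  -2.4 -406.9   -4.2] turn [ 0.002 -0.011  0.215] F [ 0.9  0.4 -2.4] g 0.12 j [0.13 0.46 1.38 0.   1.31 0.39] 11.5667
```

Emit:
play_rows(
  plan=[
    [0,-20,0,0,0,0,-1],
    [0,-35,0,0,0,0.03,-1],
    [0,-38,0,0,0,0.03,-1],
    [0,-38,0,0,0,0.03,-1],
    [0,-38,0,0,0,0.03,-1],
  ],
)

```text
time_s: 12.08
eef_pos: [543.4, 15.8, 193.6]
ee_rot: [-0.003, 0.751, 0.661, -0.001]
force: [0.7, -0.5, -2.5]
grip_width: 0.121
```

Emit:
play_rows(
  plan=[
    [0,-38,0,0,0,0.03,-1],
    [0,-38,0,0,0,0.03,-1],
    [0,-38,0,0,0,0.02,-1],
    [0,-38,0,0,0,0.01,-1],
    [0,-35,0,0,0,0,-1],
  ],
)

```text
time_s: 12.5
eef_pos: [536.6, -183.0, 187.8]
ee_rot: [-0.006, 0.719, 0.695, -0.003]
force: [-0.1, 0.8, -2.5]
grip_width: 0.123
```

```bash
python3 - <<'E'
from h import *
go(543.2,-219.5,110,-1.616)
E
```

```text
pos [ 536.6 -183.   187.8] shift [  6.6 -36.5 -77.8] turn [-0.005 -0.014 -0.012] F [-0.1  0.8 -2.5] g 0.12 j [-0.53  0.45  1.42 -0.    1.29 -0.5 ] 12.5
```

Emit:
play_rows(
  plan=[
    [6,-20,0,-0.005,-0.014,-0.012,-1],
    [0,-8,-20,0,0,0,-1],
    [0,0,-25,0,0,0,-1],
    [0,0,-25,0,0,0,-1],
    [0,0,-5,0,0,0,-1],
  ],
)

```text
time_s: 12.92
eef_pos: [536.3, -223.8, 105.7]
ee_rot: [-0.0, 0.728, 0.686, -0.001]
force: [-1.0, 0.0, -3.6]
grip_width: 0.124
```

```bash
python3 - <<'E'
from h import *; from rig import optics
go(543.2,-219.5,73,-1.616)
t=optics.capture("top")["img"];c=optics.capture("scene")["img"]
cv2.imwrite("pics/p9.png",cv2.hconcat([cv2.resize(c[160:270,200:320],None,fx=3.3,fy=3.3),cv2.resize(t[165:275,320:440],None,fx=3.3,fy=3.3)]))
E
```

```text
pos [ 536.3 -223.8  105.7] shift [  6.9   4.3 -32.7] turn [ 0.001 -0.002  0.014] F [-1.   0.  -3.6] g 0.12 j [-0.6   0.56  1.48 -0.    1.11 -0.54] 12.9167
```

View pics/p9.png

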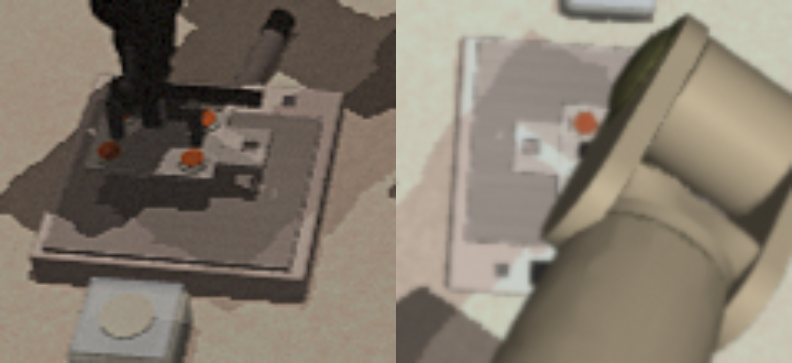

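```bash
python3 - <<'E'
from h import *; from rig import optics
t=optics.capture("top"); e=unproj(t,[[356.7,209.3],[320+(584-396)/3.3,165+122/3.3]],[82,88])
v=e-[544,-202.5,0]; c,s=np.cos(-.045),np.sin(-.045); print(v[:,0]*c+v[:,1]*s, -v[:,0]*s+v[:,1]*c)
E
```

```text
[-7.08917203 17.05075132] [67.94423655 12.41298707]
```

Emit:
play_rows(
  plan=[
    [4,4,-10,0,0,0.01,-1],
    [3,3,-10,0,0,0,-1],
    [0,0,-5,0,0,0,-1],
    [0,0,-2,0,0,0,-1],
    [0,0,0,0,0,0,-1],
  ],
)

```text
time_s: 13.48
eef_pos: [548.6, -216.4, 85.6]
ee_rot: [0.007, 0.723, 0.691, 0.001]
force: [1.5, -0.3, -1.3]
grip_width: 0.124
```

Emit:
play_rows(
  plan=[
    [0,0,-3,0,0,0,-1],
    [0,0,-2,0,0,0,-1],
    [0,0,0,0,0,0,-1],
  ],
)

```text
time_s: 13.73
eef_pos: [548.9, -216.4, 80.7]
ee_rot: [0.008, 0.723, 0.691, 0.001]
force: [0.4, 1.3, -2.9]
grip_width: 0.125
```

```bash
python3 - <<'E'
from h import *
go(543.2,-219.5,73,-1.616)
E
```

```text
pos [ 548.9 -216.4   80.7] shift [-5.7 -3.1 -7.7] turn [ 0.01   0.012 -0.001] F [ 0.4  1.3 -2.9] g 0.13 j [-0.57  0.6   1.48 -0.    1.05 -0.53] 13.7333
```

Still free (full weight on the tool); level out and lower further.

Emit:
play_rows(
  plan=[
    [-2,0,-2,0.01,0.012,0,-1],
    [0,0,-2,0,0,0,-1],
    [0,0,-1.5,0,0,0,-1],
    [0,0,-1,0,0,0,-1],
    [0,0,0,0,0,0,-1],
  ],
)

```text
time_s: 14.15
eef_pos: [546.8, -216.9, 74.0]
ee_rot: [-0.001, 0.723, 0.691, 0.0]
force: [-0.2, 0.3, -2.8]
grip_width: 0.125
```

Emit:
play_rows(
  plan=[
    [0,0,-1,0,0,0,-1],
    [0,0,-1,0,0,0,-1],
    [0,0,-0.5,0,0,0,-1],
    [0,0,0,0,0,0,-1],
  ],
)

```text
time_s: 14.48
eef_pos: [546.9, -217.0, 72.4]
ee_rot: [-0.0, 0.723, 0.691, 0.0]
force: [0.0, 0.7, -2.8]
grip_width: 0.12
```

Emit:
play_rows(
  plan=[
    [0,0,-1,0,0,0,-1],
    [0,0,-1,0,0,0,-1],
    [0,0,0,0,0,0,-1],
  ],
)

```text
time_s: 14.73
eef_pos: [547.1, -217.0, 72.5]
ee_rot: [0.0, 0.723, 0.691, 0.0]
force: [0.7, -0.1, -2.4]
grip_width: 0.121
```

Emit:
play_rows(
  plan=[
    [0,0,-1.5,0,0,0,-1],
    [0,0,-1.5,0,0,0,-1],
    [0,0,-1.5,0,0,0,-1],
    [0,0,0,0,0,0,-1],
  ],
)

```text
time_s: 15.07
eef_pos: [547.4, -217.1, 72.6]
ee_rot: [0.001, 0.722, 0.691, 0.0]
force: [0.2, 0.5, -2.0]
grip_width: 0.123
```

Emit:
play_rows(
  plan=[
    [0,0,-1.5,0,0,0,-1],
    [0,0,0,0,0,0,-0.4],
    [0,0,0,0,0,0,0.0],
    [0,0,0,0,0,0,0.0],
    [0,0,0,0,0,0,0.0],
  ],
)

```text
time_s: 15.48
eef_pos: [548.3, -217.7, 71.9]
ee_rot: [0.003, 0.722, 0.691, 0.0]
force: [-0.6, 0.3, -0.9]
grip_width: 0.5
```

Emit:
play_rows(
  plan=[
    [0,0,0,0,0,0,0.0],
    [0,0,15,0,0,0,0.0],
    [0,0,30,0,0,0,0.0],
    [0,0,35,0,0,0,0.0],
    [0,0,35,0,0,0,0.0],
  ],
)

```text
time_s: 15.9
eef_pos: [544.4, -215.4, 181.6]
ee_rot: [-0.006, 0.723, 0.691, -0.001]
force: [-0.2, -0.2, 1.1]
grip_width: 0.499
```

Emit:
play_rows(
  plan=[
    [-30,10,10,0,0,0,0.0],
    [-35,15,5,0,0,0,0.0],
    [-35,15,0,0,0,0,0.0],
    [-35,15,0,0,0,0,0.0],
    [-20,10,0,0,0,0,0],
  ],
)

```text
time_s: 16.32
eef_pos: [389.2, -151.4, 204.3]
ee_rot: [0.003, 0.722, 0.691, 0.0]
force: [-0.3, 0.0, 0.4]
grip_width: 0.499
```

Emit:
play_rows(
  plan=[
    [0,0,0,0,0,0,0.0],
    [0,0,0,0,0,0,0.0],
    [0,0,0,0,0,0,0.0],
  ],
)

```text
time_s: 16.57
eef_pos: [386.6, -149.9, 205.1]
ee_rot: [0.004, 0.723, 0.691, 0.0]
force: [-0.3, -1.2, -0.6]
grip_width: 0.498
```

```bash
python3 - <<'E'
from h import *; from rig import optics
go(543.2,-219.5,73,-1.616)
t=optics.capture("top"); c=optics.capture("scene")["img"]
cv2.imwrite("pics/p10.png",cv2.hconcat([cv2.resize(t["img"][110:275,170:430],None,fx=1.8,fy=1.8,interpolation=2),cv2.resize(c[155:265,200:370],None,fx=1.95,fy=2.7,interpolation=2)]))
i=t["img"].astype(int); m=((i[...,2]-i[...,0]>70)).astype(np.uint8)
n,l,st,ce=cv2.connectedComponentsWithStats(m[165:265,325:425])
d=[ce[k]+[325,165] for k in range(1,n) if st[k,4]>=4]; print(d)
if d:
  e=unproj(t,np.array(d),54); v=e-[544,-202.5,0]; a=-.045; print(np.c_[v[:,0]*np.cos(a)+v[:,1]*np.sin(a), -v[:,0]*np.sin(a)+v[:,1]*np.cos(a)].round(1))
E
```

```text
pos [ 386.6 -149.9  205.1] shift [ 156.6  -69.6 -132.1] turn [ 0.005  0.007 -0.001] F [-0.3 -1.2 -0.6] g 0.5 j [-0.65  0.09  1.85 -0.    1.2  -0.61] 16.5667
[array([372.35483871, 198.90322581]), array([396.5483871 , 200.58064516]), array([371.5, 215.5]), array([395.78125, 216.90625])]
[[ 28.5  19.8]
 [ 28.4 -51.8]
 [-20.2  19.8]
 [-19.6 -51.8]]
```

```bash
python3 - <<'E'
from h import *; from rig import optics,ctrl
t=optics.capture("top")["img"]; a=cv2.resize(t[130:270,170:320],None,fx=2.66,fy=2.66)
b=cv2.imread("pics/p8.png")[:,-a.shape[1]:]
d=cv2.absdiff(a,b).max(2); print("lid area diff",d[0:110,150:330].mean(), (d[0:110,150:330]>40).mean())
o=cv2.imread("pics/top0.png")
for n,(x,y) in dict(spray=(307,219),clam=(385,156),dish=(179,259),tube=(362,275),scanner=(150,200),calc=(467,195)).items():
    T=cv2.cvtColor(o[y-14:y+15,x-14:x+15],6); r=cv2.matchTemplate(cv2.cvtColor(t[y-26:y+27,x-26:x+27],6),T,5); print(n,np.array(cv2.minMaxLoc(r)[3])-12,round(r.max(),2))
print(ctrl.finish_job())
E
```

```text
lid area diff 6.002878787878788 0.03601010101010101
spray [0 0] 1.0
clam [0 0] 1.0
dish [0 0] 1.0
tube [12 12] 0.59
scanner [0 0] 1.0
calc [0 0] 1.0
the job is handed in; nothing more can be done
None
```

I carried out all the steps and handed the job in at about 16.7 s of the 69 s allowed. No verdict is reported.

**What I did**
- I pressed the button and the lid popped up to about 1.0 rad. I eased it to its stop, and the top picture put it at about 1.68 rad.
- I lifted the T handle about 16 mm, twisted it about -1.1 rad and let it down. After I let go, the wrist picture showed the handle still twisted. The small drop and near-zero force on the way down fit the pin resting on the collar.
- I slid the carrier about 43 mm along -y, lifted it over the spray bottle and lowered it onto the pan until it made contact. I then opened the gripper and backed away.

**Last checks**
- **Carrier:** the four dishes put its origin at about (4, -16) mm on the pan, square to it. That leaves about 26 mm of margin at the nearest edge.
- **Lid:** the picture around the lid had hardly changed since the carrier was lifted.
- **Bystanders:** spray, clamshell, coin dish, scanner and calculator matched the first picture with no shift.

**Not fully settled**
- **Tube:** its match failed, with a poor score of 0.59. I think the arm or its shadow covered it, since nothing went near it, but I could not confirm that.
- **Jar:** I did not check it at the end.
- **Last picture:** the viewer refused it at the 12-picture limit, so the final checks are by numbers only. The plunger's height was not measured again after the wrist picture.

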